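Put the sharpening and setting-up tools back on their outlines

ROBOT

A 6-joint arm with a two-finger parallel gripper is mounted at the origin on the work surface. World frame = base frame: x ahead of the robot, y to its left, z up, the work surface at z = 0. Lengths are in m, angles in rad, forces in N, time in s.
With the tool pointing down it reaches from about 0.325 to 0.775 m from the base axis. Payload 5.5 kg.
Tool frame: the origin (TCP) lies between the finger pads; the fingertips stand 17 mm ahead of it and the grasp point (between the pads) lies 2 mm behind it (bot.tips_ahead is the distance from the TCP to the fingertips, in m); z points along the fingers, y is the line along which they close (so a half turn about z gives the same grasp; the last joint's range is limited). The gripper opens to 88 mm and grips with 3 to 60 N. Pads are 20 mm wide; open, the fingers measure 115 mm over their backs; the gripper's body (75 mm by 178 mm) begins 61 mm behind the grasp point.
Start: joints at [-1.234, 0.091, 1.231, -0, 1.82, -0.057], TCP at [0.23, -0.554, 0.24] pointing down, gripper open.
Joint ranges: [-2.87, 2.87], [-0.86, 2.18], [0.17, 2.46], [-1.51, 4.65], [0.06, 2.69], [-2.65, 2.65]. Speed limits (rad/s): [2.57, 2.57, 3.01, 3.14, 3.14, 3.14].

INTERFACE

Orientations are given as a unit quaternion [x, y, z, w].
In Python, from workcell import bot, imaging gives the robot as it stands. The module is installed in compiled form; this text tells all that it offers.
- The arm moves only by the tool move_arm, never from a script. Its argument "rows" is text: rows parted by semicolons, each of 6 numbers parted by spaces: the shift along the world's x, y, z in mm, then the turn, a rotation vector about the world's x, y, z in degrees. In form: tx ty tz ax ay az; .... A call has 1 to 20 rows; each row shifts and turns the commanded pose from where the row before left it; what a row does not reach is not made up. A row lasts 1/8 s, in which the tool goes at most 62.5 mm and 10.7 degrees, less where a joint would pass 70% of its speed; a pose out of reach is approached as far as the arm can. A call is refused whole if a number of a shift passes 62.5 or a number of a turn 10.7, either way. A call with a gripper value outside its range is refused whole. "grip" is the closure, from -1 (fully open) to 1 (shut), set as the call begins (left out, the last holds). The fingers move at their own pace and stop on an object; the grip force is fixed at half the most. Time passes only in rows, so rows that do not move let the fingers close. It gives the time, the measured TCP pose, the force, the opening and the grip force at its end, in the units of the state.
- bot.observe(): the state, without advancing time (a new reading comes with each control period).
- imaging.camera(name): name is "side" or "top"; returns (picture, depth): 400x640x3 uint8, red, green, blue; 400x640 float32, m along the optical axis (not along the pixel's ray), 0 where there is no reading.
- imaging.camera_info(name): a dict with "intrinsics" (3x3 intrinsics, pixels), "dist" ([k1, k2, p1, p2, k3] as OpenCV has them; the pictures are not rectified), "view" (4x4, takes a point from world to camera coordinates). Camera axes: x right, y up, looking along -z (the intrinsics and any distortion apply to the point x, -y, -z); pixel columns grow to the right and rows downward; lengths in m; the calibration is good to about 2 mm. A picture is of the moment at which its call begins. camera_info takes no time and is no camera call.
- bot.job_done(): hands the job in; it is judged then, once.
The state is a dict: "time_s": time; "joint_positions": joint angles; "qd": joint speeds; "joint_efforts": joint torques, N m; "position": TCP position; "tool_rot": TCP orientation; "ft_force": force on the tool from outside, world axes, zero at the start; "moment": the same for the moment, N m; "grip_width": finger opening in m; "grip_force": force on a finger pad.
Only numpy, scipy, OpenCV 4.12 (cv2) and the standard library are available. Lean on these libraries where they do the work, as an engineer would, in place of code of your own. Each camera call takes 0.05 s, during which the arm holds its last target. There are 200 camera calls.

TASK

Tidy the bench: put the spirit level, the sharpening stone, the ring spanner and the grinding wheel each on the white board that has its own outline painted on it, centred on that outline and lined up with it, the same way up as you found it (which end points which way does not matter). Leave the red tin of drill bits where it is.

Things in the scene. Friction and masses are not known exactly. Their poses are not given: they have to be found in the camera images.
- level: small spirit level, yellow with black ends and a green vial in its top, 130 long (x) x 22 wide (y) x 36 mm high (z), standing upright on its base. Loose, about 0.16 kg. Origin: centre of its underside; z up
- stone: sharpening stone, a bar with orange upper and grey lower half, 110 long (x) x 40 wide (y) x 22 mm high (z). Loose, about 0.25 kg. Origin: centre of its underside; z up
- spanner: double-ended steel ring spanner lying flat, 132 mm long along x, both ends alike: rings 32 mm across and 12 mm high centred at x = +50 and -50 mm; the straight shank between them is 12 wide (y) and spans 1 to 11 mm above the underside. Loose, about 0.12 kg. Origin: centre of its underside; z up
- wheel: small brick-red grinding wheel lying flat, 50 mm diameter, 22 mm high, dark bore of 14 mm in the middle. Loose, about 0.1 kg. Origin: centre of its underside; z up
- level_pad: white board 150 (x) x 50 mm (y) with a dark, long and narrow rectangle 134 x 26 mm painted on it, the outline of the spirit level. Fixed to the bench. Origin: centre of its underside, which is on the bench; its top is 3 mm above. The outline is centred on the board, long side along x
- stone_pad: white board 136 (x) x 72 mm (y) with a dark, broad rectangle 114 x 44 mm painted on it, the outline of the sharpening stone. Fixed to the bench. Origin: centre of its underside, which is on the bench; its top is 3 mm above. The outline is centred on the board, long side along x
- spanner_pad: white board 150 (x) x 56 mm (y) with a dark shape of a bar with a ring at each end, 136 mm long, painted on it, the outline of the spanner. Fixed to the bench. Origin: centre of its underside, which is on the bench; its top is 3 mm above. The outline is centred on the board, long axis along x
- wheel_pad: white square board 84 x 84 mm with a dark disc of 54 mm with a white dot painted on it, the outline of the grinding wheel. Fixed to the bench. Origin: centre of its underside, which is on the bench; its top is 3 mm above. The outline is centred on the board
- tin: bystander: open red tin with drill bits in it, 100 x 65 x 20 mm high, loose, 0.35 kg. Origin: centre of its underside
Mind the look-alikes: they are no part of the job. What is meant by the wheel is not grey or purple, and is the smaller of those in its own colour.

How it is judged:
At the end, for the whole second after the job is handed in: Each of the four tools lies on the board with its outline: centres within 12 mm horizontally, underside on the board (less than 8 mm above the bench), upright within 0.15 rad, at rest; level, stone and spanner lie along their outlines within 0.2 rad, either way round (horizontal distance between level and level_pad below 0.012 m and z of level in the frame of level_pad below 0.008 m and angle between each of level, stone, spanner, wheel's own z axis and vertical below 0.15 rad and linear speed of each of level, stone, spanner, wheel below 0.02 m/s and angular speed of each of level, stone, spanner, wheel below 0.2 rad/s and angle between the x axis of level and the x axis of level_pad, either way round below 0.2 rad and horizontal distance between stone and stone_pad below 0.012 m and z of stone in the frame of stone_pad below 0.008 m and angle between the x axis of stone and the x axis of stone_pad, either way round below 0.2 rad and horizontal distance between spanner and spanner_pad below 0.012 m and z of spanner in the frame of spanner_pad below 0.008 m and angle between the x axis of spanner and the x axis of spanner_pad, either way round below 0.2 rad and horizontal distance between wheel and wheel_pad below 0.012 m and z of wheel in the frame of wheel_pad below 0.008 m); the robot touches nothing.
It fails at once if the tin of drill bits is moved by more than 20 mm (distance of tin from where it was at the start of the episode above 0.02 m).
It also fails if it takes over 112 s, if anything falls off the work surface, if the arm or the gripper's body presses on something with over 40 N, if the wrist force passes 120 N, or if a joint passes its speed limit or range.

## Working session

There is one attempt and no reset: what is moved stays moved. The work goes in short steps, Python scripts to look and compute and a tool call to move; the robot and the scene stay as the last step left them, time stands still between calls to the robot, and variables do not carry over. Pictures are saved under pics/ and viewed, at most 14 in all, crops included, and the job is handed in when it is done.

Besides the shell and the picture viewer there is one more tool, called after "Request:" as a command line: name --argument value ..., lists and objects as JSON in quotes. move_arm: Moves the arm, as the interface text tells. Its arguments: {"type":"object","properties":{"rows":{"type":"string"},"grip":{"type":"number"}},"required":["rows"]}

```bash
mkdir -p pics
cat > h.py <<'E'
import numpy as np, cv2
from workcell import bot, imaging
def snap(n,f):
    p,d=imaging.camera(n); cv2.imwrite(f'pics/{f}.png',p[:,:,::-1]); np.savez(f'{f}.npz',p=p,d=d); return p,d
def world(n,uv,depth):
    i=imaging.camera_info(n);uv=np.asarray(uv,float).reshape(-1,1,2)
    q=cv2.undistortPoints(uv,np.array(i['intrinsics']),np.array(i['dist'])).reshape(-1,2)
    c=np.c_[q[:,0],-q[:,1],-np.ones(len(q))]*np.asarray(depth,float).reshape(-1,1)
    V=np.linalg.inv(np.array(i['view'])); return c@V[:3,:3].T+V[:3,3]
def plane(n,uv,z):
    a=world(n,uv,np.ones(len(uv))); c=np.linalg.inv(np.array(imaging.camera_info(n)['view']))[:3,3]
    return c+(a-c)*((z-c[2])/(a[:,2]-c[2]))[:,None]
E
python3 - <<'E'
from h import *
snap('top','t0');snap('side','s0')
for n in('top','side'): print({k:np.round(v,3).tolist() for k,v in imaging.camera_info(n).items()})
print(bot.observe())
E
```

```text
{'intrinsics': [[439.825, 0.0, 316.887], [0.0, 439.825, 199.674], [0.0, 0.0, 1.0]], 'dist': [-0.099, 0.0, 0.0, 0.0, 0.0], 'view': [[0.023, -1.0, -0.006, -0.011], [0.996, 0.022, 0.081, -0.507], [-0.081, -0.007, 0.997, -1.047], [0.0, 0.0, 0.0, 1.0]]}
{'intrinsics': [[510.779, 0.0, 307.941], [0.0, 510.779, 197.843], [0.0, 0.0, 1.0]], 'dist': [-0.108, 0.0, 0.0, 0.0, 0.0], 'view': [[-0.785, -0.62, 0.011, 0.397], [0.31, -0.378, 0.872, -0.222], [-0.537, 0.688, 0.489, -1.353], [0.0, 0.0, 0.0, 1.0]]}
{'time_s': 0.1, 'joint_positions': array([-1.23372114e+00,  9.17723435e-02,  1.23173591e+00, -4.66660871e-06,
        1.81977866e+00, -5.66828355e-02]), 'qd': array([-8.16592842e-04, -5.95119271e-04, -1.77671899e-03, -1.88704473e-05,
       -3.75373475e-04,  2.95808035e-04]), 'joint_efforts': array([ 3.26788031e-03, -4.47856951e+01, -4.07570386e+01,  6.99690962e-02,
        2.84508511e-02, -1.08836291e-04]), 'position': array([ 0.23012946, -0.55387056,  0.23864332]), 'tool_rot': array([ 9.80681608e-01,  1.95608960e-01, -1.20615529e-04, -8.38503563e-04]), 'ft_force': array([ 0.64812683, -0.01989507,  1.30699749]), 'moment': array([0.0252496 , 0.00586265, 0.01184031]), 'grip_force': 0.0, 'grip_width': 0.08765160367137403}
```

View pics/t0.png

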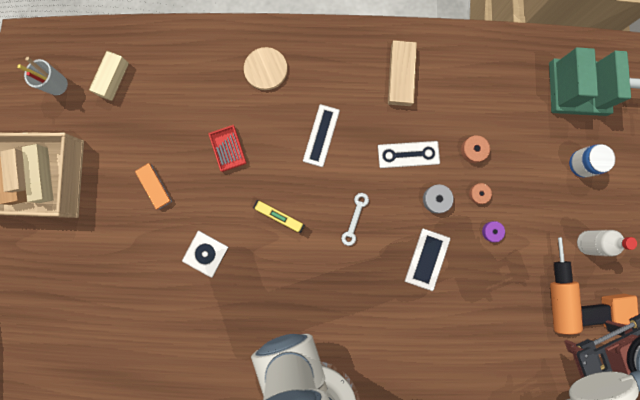

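View pics/s0.png

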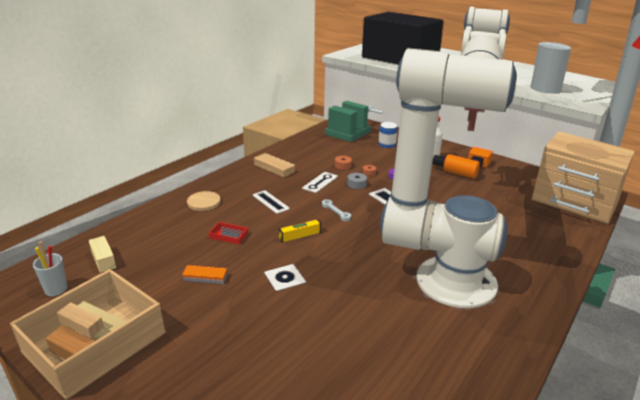

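The top view shows these pixels:
- **Tools:** level (279,216), stone (153,186), spanner (355,219).
- **Boards:** level (321,135), the narrow outline; stone (428,260), the broad one; spanner (409,154); wheel (205,254).
- **Tin:** (227,148).

Things that could be taken for the wheel are the big red (477,148), small red (482,194), grey (439,198) and purple (495,231). I choose (482,194). For the stone, the pale wood blocks at (109,76) and (403,72) are look-alikes, and the orange bar at (153,186) is the stone.

```bash
cat > m.py <<'E'
from h import *
import sys
def measure(tag,seeds):
    z=np.load(f't{tag}.npz');p,d=z['p'],z['d']; 
    vv,uu=np.mgrid[:400,:640]; W=world('top',np.c_[uu.ravel(),vv.ravel()],d.ravel()).reshape(400,640,3)
    for n,(u,v,r,kind) in seeds.items():
        box=(abs(uu-u)<r)&(abs(vv-v)<r)
        hsv=cv2.cvtColor(p,cv2.COLOR_RGB2HSV).astype(int)
        if kind=='white': m=box&(hsv[...,1]<50)&(hsv[...,2]>150)
        else: m=box&(W[...,2]>(.006 if n=='spanner' else .012))
        _,l,st,_=cv2.connectedComponentsWithStats(m.astype(np.uint8)); k=1+np.argmax(st[1:,4]); m=l==k
        w=W[m]; zz=np.percentile(w[:,2],[10,50,90]); zt=.003 if kind=='white' else zz[1]
        q=plane('top',np.c_[uu[m],vv[m]].astype(float),zt)[:,:2]
        if kind!='white' and n!='spanner': q=q[abs(w[:,2]-zt)<.006]
        c,s,a=cv2.minAreaRect((q*1000).astype(np.float32))
        if s[0]<s[1]: a+=90;s=s[::-1]
        print(n,'px',uu[m].mean().round(),vv[m].mean().round(),'c',np.round(c,1),'mean',np.round(q.mean(0)*1000,1),'size',np.round(s,1),'longaxis',round((a+90)%180-90,1),'z',np.round(zz*1000,1))
S=dict(level=(279,216,30,'o'),stone=(153,186,30,'o'),spanner=(355,219,32,'o'),wheel=(482,194,15,'o'),tin=(227,148,30,'o'),
 level_pad=(321,135,34,'white'),stone_pad=(428,260,34,'white'),spanner_pad=(409,154,34,'white'),wheel_pad=(205,254,28,'white'))
if __name__=='__main__':measure('0',S)
E
python3 m.py
python3 - <<'E'
import cv2
im=cv2.imread('pics/t0.png'); a=im[110:290,310:520]; 
b=cv2.imread('pics/s0.png')[140:210,300:420]
cv2.imwrite('pics/c0.png',cv2.resize(a,None,fx=3,fy=3))
E
```

```text
level px 278.0 216.0 c [464.4  92.6] mean [464.2  92.2] size [128.2  21.9] longaxis 63.7 z [32.3 34.9 38. ]
stone px 153.0 186.0 c [531.9 409.6] mean [532.5 409.2] size [111.3  43.1] longaxis 32.3 z [17.6 20.6 23.1]
spanner px 354.0 219.0 c [463.9 -91.6] mean [463.4 -91.6] size [131.6  31.8] longaxis -17.4 z [ 7.6 10.1 12.7]
wheel px 481.0 193.0 c [ 532.6 -401.7] mean [ 532.9 -401.6] size [52.3 49.5] longaxis 65.0 z [17.9 20.7 23.2]
tin px 226.0 148.0 c [630.8 226.9] mean [631.2 228. ] size [101.3  66.7] longaxis 20.9 z [13.7 18.1 21.6]
level_pad px 321.0 135.0 c [670.7  -5.5] mean [670.3  -5.4] size [153.5  53. ] longaxis -15.0 z [-1.5  1.5  4.4]
stone_pad px 427.0 260.0 c [ 367.6 -273.5] mean [ 366.8 -272.9] size [138.8  75.3] longaxis -18.0 z [-1.8  1.2  3.9]
spanner_pad px 408.0 154.0 c [ 628.  -225.2] mean [ 627.6 -225.2] size [153.4  59.8] longaxis -84.8 z [-1.7  1.5  4.4]
wheel_pad px 204.0 254.0 c [368.6 275.7] mean [368.5 275.6] size [87.1 86.8] longaxis -26.7 z [-1.4  1.4  4.1]
```

View pics/c0.png

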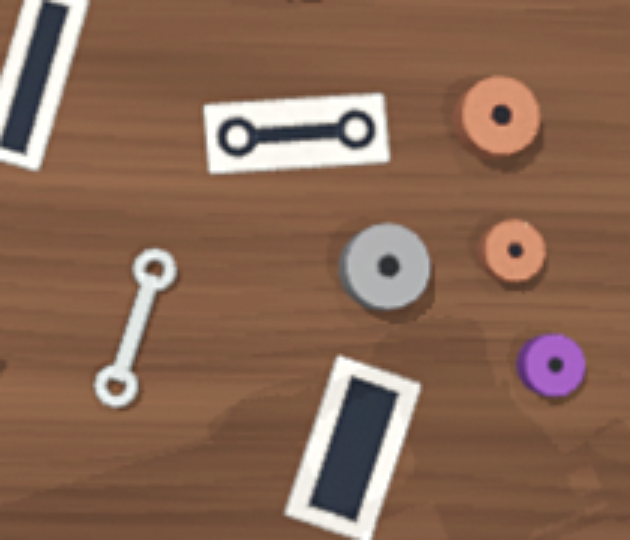

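The crop shows the small brick-red wheel at top-image (482,194). It is clearly smaller than the red one at (477,148) and separate from the grey and purple ones. The measured sizes match the given ones. Next I check heights and centres in the side view.

Run:
```python
from h import *
z=np.load('s0.npz');d=z['d'];vv,uu=np.mgrid[:400,:640];W=world('side',np.c_[uu.ravel(),vv.ravel()],d.ravel())*1000
W=W[d.ravel()>0]
for n,x,y,r,h in [('wheel',532.6,-401.7,40,10),('stone',531.9,409.6,75,10),('spanner',464,-91.6,80,5),('level',464.4,92.6,80,10),('lpad',670,-5,20,-9),('spad',628,-225,20,-9),('wpad',368,275,20,-9),('stpad',367,-273,20,-9)]:
    w=W[(np.hypot(W[:,0]-x,W[:,1]-y)<r)&(W[:,2]>h)]
    if len(w)<5: print(n,len(w));continue
    t=w[w[:,2]>np.percentile(w[:,2],95)-8]
    c=cv2.minAreaRect(t[:,:2].astype(np.float32)); print(n,len(w),'z50,95',np.percentile(w[:,2],[50,95]).round(1),np.round(c[0],1),np.round(c[1],1),round(c[2],1))
```

```text
wheel 97 z50,95 [20.5 25.3] [ 532.4 -398.9] [44.9 50.8] 51.1
stone 510 z50,95 [20.  23.3] [530.9 410.8] [112.1  47.8] 32.3
spanner 176 z50,95 [10.3 14.7] [462.2 -89.8] [ 99.9 112.8] 29.4
level 480 z50,95 [29.9 38.3] [465.   93.9] [131.  32.] 65.6
lpad 57 z50,95 [3.1 5.6] [670.2  -4.4] [36.1 36.2] 23.4
spad 41 z50,95 [2.8 6.8] [ 626.8 -225.5] [32.7 33.9] 66.4
wpad 103 z50,95 [3.1 5.4] [367.9 275.2] [34.8 37.3] 40.0
stpad 15 z50,95 [3.4 6.6] [ 378.5 -269.9] [13.  34.2] 18.7
```

Request:
move_arm --rows "38 19 -5 0 0 -8.5;38 19 -5 0 0 -8.5;38 19 -5 0 0 -8.5;38 19 -5 0 0 -8.5;38 19 -5 0 0 -8.5;38 19 -5 0 0 -8.5;38 19 -5 0 0 -8.5;38 19 -5 0 0 -8.5;0 0 -25 0 0 0;0 0 -25 0 0 0;0 0 -25 0 0 0;0 0 -25 0 0 0;0 0 0 0 0 0;0 0 0 0 0 0" --grip -1

```text
time_s: 1.85
position: [0.5344, -0.4022, 0.1005]
tool_rot: [0.922, -0.386, 0.0, 0.0]
ft_force: [-0.1, -0.4, -0.1]
grip_width: 0.0876
grip_force: 0.0
```

Both views agree to within about 2 mm and the heights match. I lower onto the wheel, then grip and lift.

Request:
move_arm --rows "-2 1 -26 0 0 0;0 0 -26 0 0 0;0 0 -20 0 0 0;0 0 -6 0 0 0;0 0 0 0 0 0"

```text
time_s: 2.48
position: [0.5324, -0.4013, 0.0221]
tool_rot: [0.922, -0.386, 0.0, 0.0]
ft_force: [-0.4, -0.0, -0.4]
grip_width: 0.0882
grip_force: 0.0
```

Request:
move_arm --rows "0 0 0 0 0 0;0 0 0 0 0 0;0 0 0 0 0 0;0 0 0 0 0 0;0 0 0 0 0 0;0 0 0 0 0 0;0 0 0 0 0 0;0 0 0 0 0 0" --grip 1

```text
time_s: 3.48
position: [0.5323, -0.4012, 0.0218]
tool_rot: [0.922, -0.386, 0.0, 0.0]
ft_force: [0.0, 0.1, 2.0]
grip_width: 0.0483
grip_force: 30.0
```

Request:
move_arm --rows "0 0 20 0 0 0;0 0 30 0 0 0;0 0 30 0 0 0;0 0 0 0 0 0"

```text
time_s: 3.98
position: [0.5337, -0.4023, 0.1064]
tool_rot: [0.922, -0.386, 0.004, 0.001]
ft_force: [0.1, -0.1, -0.1]
grip_width: 0.0484
grip_force: 30.0
```

Request:
move_arm --rows "-10 42 0 0 0 4.8;-10 42 0 0 0 4.8;-10 42 0 0 0 4.8;-10 42 0 0 0 4.8;-10 42 0 0 0 4.8;-10 42 0 0 0 4.8;-10 42 0 0 0 4.8;-10 42 0 0 0 4.8;-10 42 0 0 0 4.8;-10 42 0 0 0 4.8;-10 42 0 0 0 4.8;-10 42 0 0 0 4.8;-10 42 0 0 0 4.8;-10 42 0 0 0 4.8;-10 42 0 0 0 4.8;-10 42 0 0 0 4.8;-4 5 0 0 0 0;0 0 0 0 0 0;0 0 0 0 0 0;0 0 0 0 0 0"

```text
time_s: 6.48
position: [0.3686, 0.275, 0.1016]
tool_rot: [0.963, 0.269, 0.0, 0.0]
ft_force: [-0.3, 0.0, -1.0]
grip_width: 0.0485
grip_force: 30.0
```

```bash
python3 -c "
from h import *
snap('side','s1')"; python3 -c "
import cv2;a=cv2.imread('pics/s1.png')[180:330,180:400];cv2.imwrite('pics/s1c.png',cv2.resize(a,None,fx=3,fy=3))"
```

```text
(no output)
```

View pics/s1c.png

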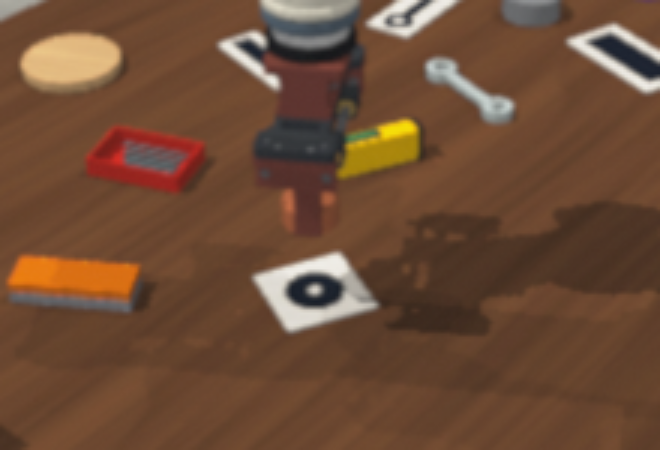

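The wheel is held above its board; the crop shows it at (310,210) over the disc at (315,290). I lower and release it.

Request:
move_arm --rows "0 1 -30 0 0 0;0 0 -25 0 0 0;0 0 -15 0 0 0;0 0 -6 0 0 0;0 0 0 0 0 0;0 0 0 0 0 0"

```text
time_s: 7.28
position: [0.3687, 0.2772, 0.0266]
tool_rot: [0.963, 0.27, 0.001, -0.0]
ft_force: [0.7, -0.5, -2.0]
grip_width: 0.0483
grip_force: 30.0
```

Request:
move_arm --rows "0 0 0 0 0 0;0 0 0 0 0 0;0 0 0 0 0 0;0 0 0 0 0 0;0 0 0 0 0 0;0 0 30 0 0 0;0 0 45 0 0 0" --grip -1

```text
time_s: 8.15
position: [0.3673, 0.2763, 0.0998]
tool_rot: [0.963, 0.27, -0.002, 0.001]
ft_force: [-0.3, 0.2, 0.6]
grip_width: 0.0879
grip_force: 0.0
```

Request:
move_arm --rows "32 27 0 0 0 0;33 27 0 0 0 0;33 27 0 0 0 0;33 27 0 0 0 0;32 26 0 0 0 0;0 0 0 0 0 0;0 0 0 0 0 0"

```text
time_s: 9.02
position: [0.5307, 0.4105, 0.1002]
tool_rot: [0.963, 0.27, -0.001, 0.0]
ft_force: [-0.3, 0.2, -0.4]
grip_width: 0.0875
grip_force: 0.0
```

Request:
move_arm --rows "1 -1 -26 0 0 1;0 0 -26 0 0 0;0 0 -20 0 0 0;0 0 -6 0 0 0;0 0 0 0 0 0"

```text
time_s: 9.65
position: [0.5321, 0.4098, 0.0231]
tool_rot: [0.96, 0.279, 0.0, -0.0]
ft_force: [-0.4, -0.4, 0.6]
grip_width: 0.0879
grip_force: 0.0
```

Request:
move_arm --rows "0 0 0 0 0 0;0 0 0 0 0 0;0 0 0 0 0 0;0 0 0 0 0 0;0 0 0 0 0 0;0 0 0 0 0 0;0 0 0 0 0 0;0 0 0 0 0 0" --grip 1

```text
time_s: 10.65
position: [0.5322, 0.4099, 0.0226]
tool_rot: [0.96, 0.279, -0.0, -0.0]
ft_force: [-0.4, -0.6, -0.8]
grip_width: 0.0398
grip_force: 30.0
```

Request:
move_arm --rows "0 0 20 0 0 0;0 0 30 0 0 0;0 0 30 0 0 0;0 0 0 0 0 0;0 0 0 0 0 0"

```text
time_s: 11.28
position: [0.5319, 0.4097, 0.1018]
tool_rot: [0.96, 0.279, -0.001, 0.0]
ft_force: [-0.2, -0.6, -3.2]
grip_width: 0.0401
grip_force: 30.0
```

Request:
move_arm --rows "-10 -42 0 0 0 -3.1;-10 -42 0 0 0 -3.1;-10 -42 0 0 0 -3.1;-10 -42 0 0 0 -3.1;-10 -42 0 0 0 -3.1;-10 -42 0 0 0 -3.1;-10 -42 0 0 0 -3.1;-10 -42 0 0 0 -3.1;-10 -42 0 0 0 -3.1;-10 -42 0 0 0 -3.1;-10 -42 0 0 0 -3.1;-10 -42 0 0 0 -3.1;-10 -42 0 0 0 -3.1;-10 -42 0 0 0 -3.1;-10 -42 0 0 0 -3.1;-10 -42 0 0 0 -3.1;-4 -11 0 0 0 -0.7;0 0 0 0 0 0;0 0 0 0 0 0;0 0 0 0 0 0"

```text
time_s: 13.78
position: [0.3686, -0.272, 0.1025]
tool_rot: [0.988, -0.155, 0.0, -0.0]
ft_force: [-0.9, -0.0, -1.8]
grip_width: 0.0394
grip_force: 30.0
```

Request:
move_arm --rows "0 0 -30 0 0 0;0 0 -25 0 0 0;0 0 -15 0 0 0;0 0 -6 0 0 0;0 0 0 0 0 0;0 0 0 0 0 0"

```text
time_s: 14.52
position: [0.3687, -0.2735, 0.0277]
tool_rot: [0.988, -0.156, 0.001, 0.0]
ft_force: [-0.3, 0.1, -2.6]
grip_width: 0.0397
grip_force: 30.0
```

Request:
move_arm --rows "-1 0 -2 0 0 0;0 0 0 0 0 0;0 0 0 0 0 0"

```text
time_s: 14.9
position: [0.3677, -0.2736, 0.0255]
tool_rot: [0.988, -0.156, 0.001, 0.001]
ft_force: [0.8, -1.0, 2.8]
grip_width: 0.0397
grip_force: 30.0
```

Request:
move_arm --rows "0 0 0 0 0 0;0 0 0 0 0 0;0 0 0 0 0 0;0 0 0 0 0 0;0 0 0 0 0 0;0 0 30 0 0 0;0 0 45 0 0 0;24 45 0 0 0 0;24 45 0 0 0 0;24 46 0 0 0 0;24 46 0 0 0 0;0 0 0 0 0 0;0 0 0 0 0 0;0 0 0 0 0 0" --grip -1

```text
time_s: 16.65
position: [0.4628, -0.0922, 0.0996]
tool_rot: [0.988, -0.157, -0.0, 0.0]
ft_force: [-0.1, 0.6, 0.3]
grip_width: 0.0877
grip_force: 0.0
```

Request:
move_arm --rows "1 1 -26 0 0 0;0 0 -26 0 0 0;0 0 -20 0 0 0;0 0 -8 0 0 0;0 0 0 0 0 0;0 0 0 0 0 0"

```text
time_s: 17.4
position: [0.4648, -0.0905, 0.0207]
tool_rot: [0.988, -0.156, 0.001, 0.0]
ft_force: [0.0, -1.1, 0.2]
grip_width: 0.0877
grip_force: 0.0
```

Request:
move_arm --rows "0 0 0 0 0 0;0 0 0 0 0 0;0 0 0 0 0 0;0 0 0 0 0 0;0 0 0 0 0 0;0 0 0 0 0 0;0 0 0 0 0 0;0 0 0 0 0 0;0 0 0 0 0 0;0 0 0 0 0 0" --grip 1

```text
time_s: 18.65
position: [0.4642, -0.0902, 0.0196]
tool_rot: [0.988, -0.156, 0.0, 0.0]
ft_force: [-0.6, -0.3, 0.6]
grip_width: 0.012
grip_force: 30.0
```

Request:
move_arm --rows "0 0 20 0 0 0;0 0 30 0 0 0;0 0 30 0 0 0;0 0 0 0 0 0;0 0 0 0 0 0"

```text
time_s: 19.27
position: [0.4637, -0.0899, 0.0982]
tool_rot: [0.988, -0.156, -0.001, -0.0]
ft_force: [0.3, -0.2, -1.5]
grip_width: 0.0114
grip_force: 30.0
```

Request:
move_arm --rows "14 -11 0 0 0 9.4;14 -11 0 0 0 9.4;14 -11 0 0 0 9.4;14 -11 0 0 0 9.4;14 -11 0 0 0 9.4;14 -11 0 0 0 9.4;14 -11 0 0 0 9.4;14 -11 0 0 0 9.4;14 -11 0 0 0 9.4;14 -11 0 0 0 9.4;14 -11 0 0 0 9.4;14 -11 0 0 0 9.4;-4 -3 0 0 0 0.3;0 0 0 0 0 0;0 0 0 0 0 0;0 0 0 0 0 0"

```text
time_s: 21.28
position: [0.628, -0.2248, 0.0998]
tool_rot: [0.675, 0.738, 0.0, 0.0]
ft_force: [0.5, -1.1, -2.1]
grip_width: 0.0116
grip_force: 30.0
```

Request:
move_arm --rows "0 0 -30 0 0 0;0 0 -25 0 0 0;0 0 -15 0 0 0;0 0 -6 0 0 0;0 0 0 0 0 0;0 0 0 0 0 0"

```text
time_s: 22.02
position: [0.6289, -0.2253, 0.025]
tool_rot: [0.675, 0.738, 0.0, 0.001]
ft_force: [-0.2, 1.1, 0.0]
grip_width: 0.0114
grip_force: 30.0
```

Request:
move_arm --rows "-1 0 -2 0 0 0;0 0 0 0 0 0;0 0 0 0 0 0"

```text
time_s: 22.4
position: [0.6278, -0.2253, 0.0226]
tool_rot: [0.675, 0.738, 0.0, 0.001]
ft_force: [1.0, -0.6, 2.8]
grip_width: 0.0116
grip_force: 30.0
```

Request:
move_arm --rows "0 0 0 0 0 0;0 0 0 0 0 0;0 0 0 0 0 0;0 0 0 0 0 0;0 0 0 0 0 0;0 0 30 0 0 0;0 0 45 0 0 0;-20 40 0 0 0 -4;-20 40 0 0 0 -4;-20 40 0 0 0 -4;-21 40 0 0 0 -4;-21 40 0 0 0 -4;-21 40 0 0 0 -4;-20 39 0 0 0 -4;-20 39 0 0 0 -3.4;0 0 0 0 0 0;0 0 0 0 0 0;0 0 0 0 0 0" --grip -1

```text
time_s: 24.65
position: [0.4647, 0.092, 0.0966]
tool_rot: [0.849, 0.528, -0.0, 0.0]
ft_force: [0.4, -0.3, 0.6]
grip_width: 0.0879
grip_force: 0.0
```

Angle is -26.2°, as wanted. I lower to about 24 mm, then grip and lift.

Request:
move_arm --rows "0 1 -26 0 0 0;0 0 -26 0 0 0;0 0 -15 0 0 0;0 0 -6 0 0 0;0 0 0 0 0 0;0 0 0 0 0 0"

```text
time_s: 25.4
position: [0.4649, 0.0939, 0.0247]
tool_rot: [0.849, 0.528, 0.001, 0.0]
ft_force: [0.6, -0.8, 1.3]
grip_width: 0.0877
grip_force: 0.0
```

Request:
move_arm --rows "0 0 0 0 0 0;0 0 0 0 0 0;0 0 0 0 0 0;0 0 0 0 0 0;0 0 0 0 0 0;0 0 0 0 0 0;0 0 0 0 0 0;0 0 0 0 0 0;0 0 0 0 0 0;0 0 0 0 0 0" --grip 1

```text
time_s: 26.65
position: [0.4643, 0.0939, 0.0237]
tool_rot: [0.849, 0.528, 0.0, 0.0]
ft_force: [0.4, 0.3, -0.9]
grip_width: 0.0222
grip_force: 30.0
```

Request:
move_arm --rows "0 0 20 0 0 0;0 0 30 0 0 0;0 0 30 0 0 0;0 0 0 0 0 0;0 0 0 0 0 0"

```text
time_s: 27.28
position: [0.4636, 0.0939, 0.102]
tool_rot: [0.849, 0.528, -0.001, -0.0]
ft_force: [0.1, -0.9, -2.8]
grip_width: 0.0218
grip_force: 30.0
```

Request:
move_arm --rows "23 -11 0 0 0 -8.8;23 -11 0 0 0 -8.8;23 -11 0 0 0 -8.8;23 -11 0 0 0 -8.8;23 -11 0 0 0 -8.8;23 -11 0 0 0 -8.8;23 -11 0 0 0 -8.8;23 -11 0 0 0 -8.8;23 -11 0 0 0 -8.4;0 0 0 0 0 0;0 0 0 0 0 0;0 0 0 0 0 0"

```text
time_s: 28.78
position: [0.6704, -0.0045, 0.1033]
tool_rot: [0.992, -0.13, -0.0, -0.0]
ft_force: [-0.5, 0.4, -1.9]
grip_width: 0.0217
grip_force: 30.0
```

Request:
move_arm --rows "0 0 -30 0 0 0;0 0 -25 0 0 0;0 0 -15 0 0 0;0 0 -4 0 0 0;0 0 0 0 0 0;0 0 0 0 0 0"

```text
time_s: 29.52
position: [0.672, -0.0051, 0.0312]
tool_rot: [0.991, -0.131, 0.001, -0.0]
ft_force: [1.0, -1.1, -2.0]
grip_width: 0.0216
grip_force: 30.0
```

Request:
move_arm --rows "-1 0 -2 0 0 0;0 0 -2 0 0 0;0 0 0 0 0 0;0 0 0 0 0 0"

```text
time_s: 30.02
position: [0.6706, -0.0051, 0.0267]
tool_rot: [0.991, -0.131, 0.001, -0.0]
ft_force: [-1.7, -0.5, 3.7]
grip_width: 0.0218
grip_force: 30.0
```

Request:
move_arm --rows "0 0 0 0 0 0;0 0 0 0 0 0;0 0 0 0 0 0;0 0 0 0 0 0;0 0 0 0 0 0;0 0 30 0 0 0;0 0 45 0 0 0;0 0 45 0 0 0;-40 -5 40 0 0 0;-50 -10 10 0 0 0;-50 -10 0 0 0 0;-50 -10 0 0 0 0;-50 -10 0 0 0 0;0 0 0 0 0 0;0 0 0 0 0 0" --grip -1

```text
time_s: 31.9
position: [0.4307, -0.0501, 0.1961]
tool_rot: [0.991, -0.131, 0.001, -0.0]
ft_force: [0.6, 0.2, -0.1]
grip_width: 0.0877
grip_force: 0.0
```

Run:
```python
from m import *
snap('top','t9');snap('side','s9');
measure('9',dict(level=(321,135,32,'o'),stone=(428,260,32,'o'),spanner=(409,154,34,'o'),wheel=(205,254,22,'o'),tin=(227,148,30,'o')))
```

```text
level px 320.0 134.0 c [668.3  -4.1] mean [668.2  -4. ] size [129.3  22.8] longaxis -15.4 z [34.  38.  40.8]
stone px 429.0 260.0 c [ 367.4 -272.8] mean [ 367.4 -273. ] size [109.8  40.1] longaxis -18.3 z [20.5 23.4 25.9]
spanner px 408.0 154.0 c [ 626.2 -223.1] mean [ 626.2 -222.1] size [133.2  33. ] longaxis -84.3 z [ 9.2 12.8 15.7]
wheel px 202.0 253.0 c [370.8 277.3] mean [370.1 278.1] size [48.3 46.7] longaxis 2.1 z [20.6 23.6 26. ]
tin px 226.0 148.0 c [630.9 227. ] mean [630.7 227.6] size [100.1  66.9] longaxis 20.5 z [14.2 18.8 21.4]
```

View pics/t9.png

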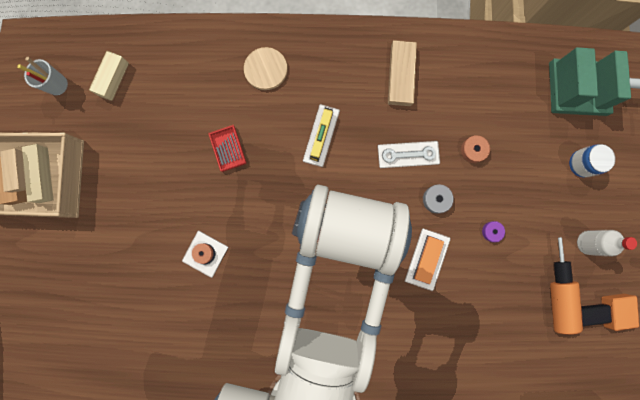

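View pics/s9.png

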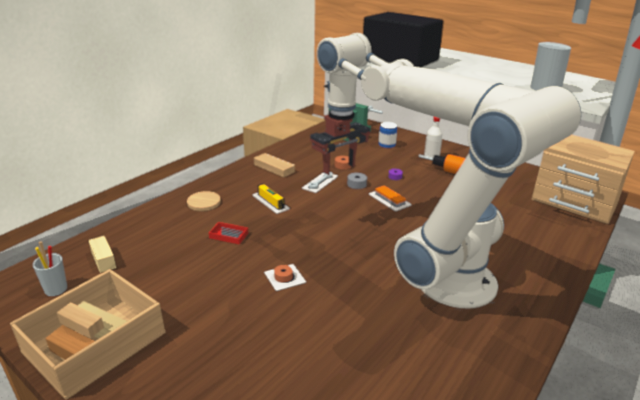

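All four tools lie on their boards: level (321,134), spanner (408,154), stone (429,260), wheel (202,253). Each is within about 4 mm and 1° of its outline and at board height. The tin hasn't moved and the arm is clear.

```bash
python3 -c "
from workcell import bot
print(bot.job_done())"
```

```text
the job is handed in; nothing more can be done
None
```

The job is handed in (no verdict returned): my last camera check showed all four tools upright on their own boards, within about 4 mm and 1° of their outlines, and the tin unmoved, at about 32 s of the 112 s allowed.

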